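# Find the rocking gearbox cover and press it home

### The job

One of the five round covers on the gearbox is not seated: it rocks when pressed near its edge. With the fingertips, press gently near the edge of one cover after another until you find the one that rocks, then press that one in the middle until it is fully home and level, and move clear. Do not press hard on the sound covers, do not lift any cover, and leave the loose hardware and tools where they are.

Things in the scene. Friction and masses are not known exactly. Their poses are not given: they have to be found in the camera images.
- cover_a: One of five identical aluminium covers: round flat disc 68 mm across, 10 mm thick; origin at the centre of its underside, z up. Which one is loose cannot be seen and changes, as do their places. A sound cover on its rubber seal gives only straight down, 0.1 mm per newton, and springs back. Pressed 15 mm or more off centre, the loose one tips there, up to 7 mm at the rim, under 2 N.
- seat_a: Fixed steel collar, 76 mm across, under cover_a; origin on its axis. Collars stand up to 2 mm higher or lower. At the start every cover's origin is 10 mm above its collar's; the loose one, 3 mm when home. Let go after rocking, the loose cover springs back level. Pressed in the middle, it slides down at about 8 to 10 N, stays there and rocks no more; a light press at the edge only tips it.
- cover_b: One of five identical aluminium covers: round flat disc 68 mm across, 10 mm thick; origin at the centre of its underside, z up. Which one is loose cannot be seen and changes, as do their places. A sound cover on its rubber seal gives only straight down, 0.1 mm per newton, and springs back. Pressed 15 mm or more off centre, the loose one tips there, up to 7 mm at the rim, under 2 N.
- seat_b: Fixed steel collar, 76 mm across, under cover_b; origin on its axis. Collars stand up to 2 mm higher or lower. At the start every cover's origin is 10 mm above its collar's; the loose one, 3 mm when home. Let go after rocking, the loose cover springs back level. Pressed in the middle, it slides down at about 8 to 10 N, stays there and rocks no more; a light press at the edge only tips it.
- cover_c: One of five identical aluminium covers: round flat disc 68 mm across, 10 mm thick; origin at the centre of its underside, z up. Which one is loose cannot be seen and changes, as do their places. A sound cover on its rubber seal gives only straight down, 0.1 mm per newton, and springs back. Pressed 15 mm or more off centre, the loose one tips there, up to 7 mm at the rim, under 2 N.
- seat_c: Fixed steel collar, 76 mm across, under cover_c; origin on its axis. Collars stand up to 2 mm higher or lower. At the start every cover's origin is 10 mm above its collar's; the loose one, 3 mm when home. Let go after rocking, the loose cover springs back level. Pressed in the middle, it slides down at about 8 to 10 N, stays there and rocks no more; a light press at the edge only tips it.
- cover_d: One of five identical aluminium covers: round flat disc 68 mm across, 10 mm thick; origin at the centre of its underside, z up. Which one is loose cannot be seen and changes, as do their places. A sound cover on its rubber seal gives only straight down, 0.1 mm per newton, and springs back. Pressed 15 mm or more off centre, the loose one tips there, up to 7 mm at the rim, under 2 N.
- seat_d: Fixed steel collar, 76 mm across, under cover_d; origin on its axis. Collars stand up to 2 mm higher or lower. At the start every cover's origin is 10 mm above its collar's; the loose one, 3 mm when home. Let go after rocking, the loose cover springs back level. Pressed in the middle, it slides down at about 8 to 10 N, stays there and rocks no more; a light press at the edge only tips it.
- cover_e: One of five identical aluminium covers: round flat disc 68 mm across, 10 mm thick; origin at the centre of its underside, z up. Which one is loose cannot be seen and changes, as do their places. A sound cover on its rubber seal gives only straight down, 0.1 mm per newton, and springs back. Pressed 15 mm or more off centre, the loose one tips there, up to 7 mm at the rim, under 2 N.
- seat_e: Fixed steel collar, 76 mm across, under cover_e; origin on its axis. Collars stand up to 2 mm higher or lower. At the start every cover's origin is 10 mm above its collar's; the loose one, 3 mm when home. Let go after rocking, the loose cover springs back level. Pressed in the middle, it slides down at about 8 to 10 N, stays there and rocks no more; a light press at the edge only tips it.
- gearbox: Green cast gearbox fixed on the bench, 320 x 380 mm (its own x by y) and 80 mm high; origin at the centre of its underside. Four covers lie near its corners and one in the middle, about 125 mm apart at the nearest; cover tops are about 98 to 102 mm above the bench.
- nut: Loose steel hex nut, 38 mm over corners, 22 mm high, lying on the gearbox between two covers; origin under its centre. Bystander.
- bolt: Loose hex bolt standing on its head on the gearbox between two covers, head 28 mm, 40 mm high; origin under its head. Bystander.
- gauge_block: Loose steel block 22 x 40 x 20 mm on the gearbox between two covers; origin under its centre. Bystander.
- bearing: Loose steel bearing ring, 42 mm across, 14 mm high, on the gearbox between two covers; origin under its centre. Bystander.
- wrench: Loose wrench lying on the bench to the left of the gearbox. Bystander.
- screwdriver: Loose screwdriver lying on the bench to the right of the gearbox. Bystander.
- oil_can: Red closed can, 64 mm across, 130 mm high, standing on the bench to the left of the gearbox; origin under its centre. Bystander.

How it is judged:
By the outcome, as a careful person would: the job done as asked, in the order asked, and still so for the second after the job is handed in, with the robot touching nothing.
It also fails if it takes over 51 s, if anything falls off the work surface, if the arm or the gripper's body presses on something with over 40 N, if the wrist force passes 120 N, or if a joint passes its speed limit or range.

### The arm

A 6-joint arm with a two-finger parallel gripper is mounted at the origin on the work surface. World frame = base frame: x ahead of the robot, y to its left, z up, the work surface at z = 0. Lengths are in m, angles in rad, forces in N, time in s.
With the tool pointing down it reaches from about 0.15 to 0.775 m from the base axis. Payload 6.1 kg.
Tool frame: the origin (TCP) lies at the very end of the fingers, on their centre line; the grasp point (between the pads) lies 19 mm behind it; x points along the fingers, z is the direction in which the jaws open and shut, and the axes are right-handed (so a half turn about x gives the same grasp; the last joint's range is limited). The gripper opens to 85 mm and grips with 20 to 120 N. Pads are 22 mm wide; open, the fingers measure 114 mm over their backs; the gripper's body (76 mm by 85 mm) begins 54 mm behind the grasp point. The pads swing forward as they close: fully open they stand 13 mm farther back than shut.
Start: joints at [-1.24, 0.126, -0.04, 1.405, 0, 1.571], TCP at [0.171, -0.497, 0.203] pointing down, gripper open.
Joint ranges: [-2.72, 2.72], [-0.95, 1.95], [-1.27, 1.35], [-1.78, 2.02], [-1.46, 1.47], [-3.14, 3.14]. Speed limits (rad/s): [2.39, 2.39, 3.01, 3.14, 3.14, 3.14].

### API

Orientations are given as [roll, pitch, yaw] about the fixed x, y, z axes, in that order (R = Rz(yaw) Ry(pitch) Rx(roll)).
In Python, from cell import manip, camera, get_calibration, nets gives the robot as it stands.
- The arm moves only by the tool carry_out, never from a script. Its argument "rows" is a list of rows, each a list of 7 numbers: the shift along the tool's x, y, z in m, then the turn, a rotation vector about the tool's x, y, z in degrees, then the gripper command: -1 is fully open, 1 is shut, values between are in proportion. In form: [[tx, ty, tz, ax, ay, az, gripper], ...]. A call has 1 to 12 rows; each row shifts and turns the commanded pose from where the row before left it, along the tool's axes as they then stand; what a row does not reach is not made up. A row lasts 1/12 s, in which the tool goes at most 41.7 mm and 7.16 degrees, less where a joint would pass 70% of its speed; a pose out of reach is approached as far as the arm can. A call with a gripper value outside its range is refused whole. The fingers move at their own pace and stop on an object; "squeeze" is the grip in N (left out, the last holds). Time passes only in rows, so rows that do not move let the fingers close. It gives the time, the measured TCP pose, the force and the opening at its end, in the units of the state.
- manip.sense(): the state, without advancing time (a new reading comes with each control period).
- camera(name): name is "side" or "top" or "wrist"; returns the picture (420x560x3 uint8, red, green, blue); there is no depth.
- get_calibration(name): a dict with "mtx" (3x3 intrinsics, pixels), "k1" (the pictures are not rectified: a ray, as slopes to the right and down, at radius r is drawn at 1 + k1 r^2 times it, then the intrinsics apply), "origin" and "attitude" of the camera in the world; the wrist camera has in their place "tool_from_camera" (4x4, takes a point from camera to tool coordinates, whose origin is the TCP and whose axes are the tool frame's). Camera axes: x right, y up, looking along -z (the intrinsics and any distortion apply to the point x, -y, -z); pixel columns grow to the right and rows downward; lengths in m; the calibration is good to about 2 mm. A picture is of the moment at which its call begins: read the wrist's pose just before it. get_calibration takes no time and is no camera call.
- manip.finish_job(): hands the job in, once; it reports no verdict.
Trained networks look in the newest picture that a camera, given by its name, has taken for a name from the list of things; names that differ only in an ending like _2 or _b are one class to them, and where a whole thing is asked for, a point or a joint stands for the part that bears it (a point fixed in the world has none). Each returns a list of dicts, best first, with "p" (0 to 1); they miss things now and then, are a little off and sometimes report something else, mostly with a low value. They report only what shows in the picture. A call takes as long as a camera call.
- nets.regions_of(name, camera): "mask" (420x560 bool, what is visible of it) and "at" ([row, column] in pixels, amid what is visible of it).
The state is a dict: "clock": time; "joint_pos": joint angles; "joint_velocities": joint speeds; "joint_efforts": joint torques, N m; "tool_pos": TCP position; "tool_rot": TCP orientation; "wrist_force": force on the tool from outside, world axes, zero at the start; "ft_torque": the same for the moment, N m; "grip_width": opening from 0.0 (shut) to 1.0 (fully open).
Only numpy, scipy, OpenCV 4.12 (cv2) and the standard library are available. Lean on these libraries where they do the work, as an engineer would, in place of code of your own. Each camera call takes 0.05 s, during which the arm holds its last target. There are 200 camera calls.

## Working session

There is one attempt and no reset: what is moved stays moved. The work goes in short steps, Python scripts to look and compute and a tool call to move; the robot and the scene stay as the last step left them, time stands still between calls to the robot, and variables do not carry over. Pictures are saved under pics/ and viewed, about 8 in all and at most 12, crops included, and the job is handed in when it is done.

Besides the shell and the picture viewer there is one more tool, called after ">>>" by a JSON object that holds its "api" and its "payload", one argument or row to a line. carry_out: Moves the arm, as the interface text tells. Its arguments: {"type":"object","properties":{"rows":{"type":"array","items":{"type":"array","items":{"type":"number"}}},"squeeze":{"type":"number"}},"required":["rows"]}

```bash
mkdir -p pics; cat > h.py <<'E'
import numpy as np, cv2
from cell import manip, camera, get_calibration, nets
from scipy.spatial.transform import Rotation as R
def ray(name,px):
    c=get_calibration(name); m=np.array(c["mtx"])
    k=float(c["k1"]); d=np.linalg.solve(m,[px[1],px[0],1.]); d=d[:2]/d[2]; u=d.copy()
    for _ in range(20): u=d/(1+k*(u@u))
    v=np.array([u[0],-u[1],-1.])
    if name=="wrist":
        s=manip.sense(); T=np.array(c["tool_from_camera"]); Rt=R.from_euler("xyz",s["tool_rot"]).as_matrix()
        return Rt@T[:3,3]+s["tool_pos"], Rt@T[:3,:3]@v
    A=np.array(c["attitude"],float)
    A=A if A.shape==(3,3) else R.from_euler("xyz",A).as_matrix()
    return np.array(c["origin"]),A@v
def at(name,px,z):
    o,d=ray(name,px); return o+d*(z-o[2])/d[2]
E
python3 - <<'E'
from h import *
for n in("top","side"):
    im=camera(n); cv2.imwrite(f"pics/{n}1.png",im[...,::-1]); c=get_calibration(n); print(n,c["k1"],c["origin"],c["attitude"])
    for o in ["cover_a","nut","bolt","gauge_block","bearing"] if n=="top" else []:
        for r in nets.regions_of(o,n):
            if r["p"]>.2:
                ys,xs=np.nonzero(r["mask"]); print(o,round(r["p"],2),np.round(r["at"]),np.round(at(n,r["at"],.1),3),len(ys))
s=manip.sense();print(s)
E
```

```text
top -0.11327698764315355 [0.30792124 0.01370424 1.20854753] [ 0.15998278  0.00803858 -1.59090122]
cover_a 0.87 [213. 353.] [ 0.466 -0.148  0.1  ] 669
cover_a 0.84 [187. 308.] [ 0.529 -0.047  0.1  ] 649
cover_a 0.62 [220. 266.] [0.453 0.052 0.1  ] 632
cover_a 0.6 [154. 261.] [0.609 0.062 0.1  ] 658
cover_a 0.55 [148. 346.] [ 0.621 -0.138  0.1  ] 636
nut 0.58 [146. 307.] [ 0.626 -0.047  0.1  ] 191
gauge_block 0.48 [224. 314.] [ 0.441 -0.057  0.1  ] 144
bearing 0.68 [181. 357.] [ 0.54 -0.16  0.1 ] 247
side -0.03389095076048612 [ 0.12326099 -0.89342695  0.79195598] [ 0.95574444 -0.02186276 -0.36115931]
{'clock': 0.35, 'joint_pos': array([-1.23995691e+00,  1.25984032e-01, -3.98261024e-02,  1.40537994e+00,
       -4.12715065e-05,  1.57076492e+00]), 'joint_velocities': array([-0.00058476,  0.00079743,  0.00052849,  0.00010769,  0.000138  ,
       -0.00033825]), 'joint_efforts': array([-6.59261350e-04, -4.35210407e+01,  3.52637136e+01,  6.19226979e-03,
       -1.26921202e-05, -4.09903407e-06]), 'tool_pos': array([ 0.17049391, -0.4964378 ,  0.2029943 ]), 'tool_rot': array([-3.03718754,  1.57040042,  2.00607226]), 'wrist_force': array([ 0.59930151, -1.33630167,  0.56914345]), 'ft_torque': array([-0.01294491,  0.00695359, -0.00457201]), 'grip_width': 0.9995297249142517}
```

View pics/top1.png

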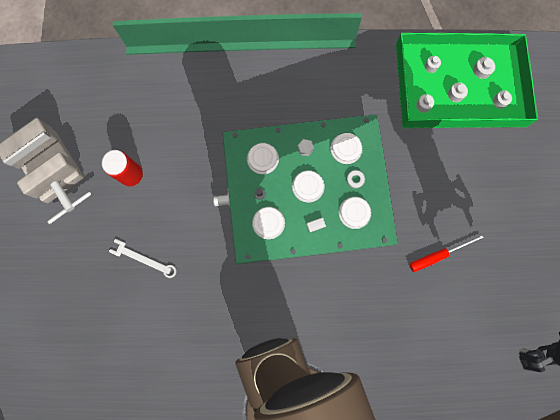

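View pics/side1.png

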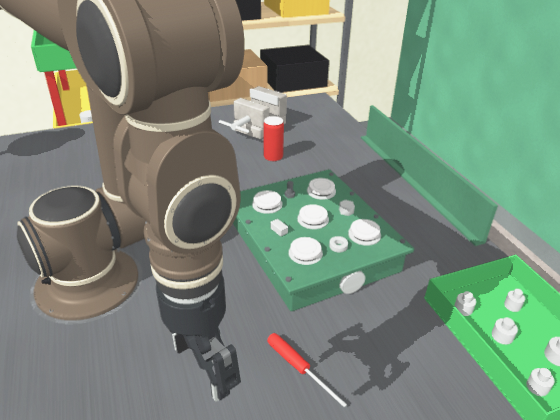

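The top view shows five covers near px (158,263), (149,346), (186,308), (222,268), (212,354) and the bolt at (193,260). The nut is at (147,306), the bearing at (179,356) and the block at (224,316). The start pose is right of the gearbox and clear of it.

```bash
python3 - <<'E'
from h import *
im=camera("top")
for r in nets.regions_of("cover_a","top"):
    if r["p"]<.3: continue
    m=r["mask"].astype(np.uint8); c,_=cv2.findContours(m,0,1); c=max(c,key=cv2.contourArea); (x,y),(a,b),t=cv2.fitEllipse(c)
    print(r["p"],np.round([y,x,a,b],1),np.round(at("top",(y,x),.1),4))
for o in ["bolt","gearbox"]:
    for r in nets.regions_of(o,"top")[:1]:print(o,r["p"],r["at"],at("top",r["at"],.09))
g=cv2.cvtColor(im,cv2.COLOR_RGB2GRAY)
c=cv2.HoughCircles(cv2.resize(g,None,fx=4,fy=4,interpolation=2)[440:1000,840:1640],cv2.HOUGH_GRADIENT,1,200,param1=150,param2=25,minRadius=50,maxRadius=75)
for x,y,rr in c[0]:
    p=((y+440)/4,(x+840)/4); print(np.round(p,1),rr/4,np.round(at("top",p,.1),4))
s=manip.sense();print(R.from_euler("xyz",s["tool_rot"]).as_matrix().round(3),s["wrist_force"],get_calibration("wrist"))
E
```

```text
0.98 [211.6 354.9  27.6  28.4] [ 0.4685 -0.1531  0.1   ]
0.85 [157.  262.5  27.6  28. ] [0.6023 0.0579 0.1   ]
0.82 [184.8 308.6  25.5  27.4] [ 0.5336 -0.048   0.1   ]
0.78 [146.5 345.9  26.9  28.2] [ 0.6239 -0.1389  0.1   ]
0.76 [222.  268.6  27.6  28.7] [0.4487 0.0462 0.1   ]
bolt 0.68 [200.5, 302.7] [ 0.49858394 -0.03380105  0.09      ]
gearbox 0.85 [201.2, 303.2] [ 0.49690539 -0.03491999  0.09      ]
[212.9 354.9] 16.0 [ 0.4654 -0.1528  0.1   ]
[223.1 268.9] 15.925 [0.4459 0.0456 0.1   ]
[148.1 346.4] 15.6 [ 0.6199 -0.1399  0.1   ]
[158.9 262.6] 15.65 [0.5979 0.0578 0.1   ]
[185.4 308.4] 14.775 [ 0.5322 -0.0475  0.1   ]
[[ 0.     0.946  0.325]
 [ 0.     0.325 -0.946]
 [-1.     0.    -0.   ]] [ 0.05161927 -0.08160663  0.41858758] {'mtx': array([[294.19145443,   0.        , 276.86307113],
       [  0.        , 294.19145443, 207.68308894],
       [  0.        ,   0.        ,   1.        ]]), 'k1': -0.028019916070373956, 'tool_from_camera': array([[-1.85967293e-04,  2.67049157e-01, -9.63682890e-01,
        -1.71270101e-01],
       [ 6.52676927e-04,  9.63682734e-01,  2.67048988e-01,
         6.75230690e-02],
       [ 9.99999770e-01, -5.79311210e-04, -3.53510293e-04,
        -4.36593393e-04],
       [ 0.00000000e+00,  0.00000000e+00,  0.00000000e+00,
         1.00000000e+00]])}
```

>>> {"api": "carry_out", "payload": {
  "rows": [
    [0,0.015,-0.0095,0,0,0,1],
    [0,0.0305,-0.019,0,0,0,1],
    [0,0.0305,-0.019,0,0,0,1],
    [0,0.0305,-0.019,0,0,0,1],
    [0,0.0305,-0.019,0,0,0,1],
    [0,0.0305,-0.019,0,0,0,1],
    [0,0.0305,-0.019,0,0,0,1],
    [0,0.0305,-0.019,0,0,0,1],
    [0,0.0305,-0.019,0,0,0,1],
    [0,0.0305,-0.019,0,0,0,1],
    [0,0.0305,-0.019,0,0,0,1],
    [0,0.0305,-0.019,0,0,0,1]
  ],
  "squeeze": 20
}}

```text
clock: 1.55
tool_pos: [0.4319, -0.1744, 0.2035]
tool_rot: [0.752, 1.57, -0.488]
wrist_force: [0.0, -0.6, -0.2]
grip_width: 0.001
```

>>> {"api": "carry_out", "payload": {
  "rows": [
    [0.02,0.0155,-0.0095,0,0,0,1],
    [0.02,0,0,0,0,0,1],
    [0.01,0,0,0,0,0,1],
    [0,0,0,0,0,0,1],
    [0,0,0,0,0,0,1]
  ]
}}

```text
clock: 1.97
tool_pos: [0.442, -0.1622, 0.1532]
tool_rot: [-2.149, 1.57, 2.894]
wrist_force: [-0.6, 0.6, 0.5]
grip_width: 0.005
```

```bash
python3 - <<'E'
from h import *
s=manip.sense(); print(s["clock"],s["tool_pos"],s["wrist_force"],s["grip_width"])
im=camera("wrist"); cv2.imwrite("pics/w1.png",im[...,::-1])
for r in nets.regions_of("cover_a","wrist"):
    if r["p"]<.3: continue
    c,_=cv2.findContours(r["mask"].astype(np.uint8),0,1); c=max(c,key=cv2.contourArea)
    (x,y),(a,b),t=cv2.fitEllipse(c); print(round(r["p"],2),np.round([y,x,a,b],1),np.round(at("wrist",(y,x),.1),4))
E
```

```text
1.9667 [ 0.442017   -0.16221527  0.1532236 ] [-0.55320672  0.60237121  0.4573649 ] 0.004943395734312175
0.88 [175.3 277.4  85.8  86.5] [ 0.4722 -0.1529  0.1   ]
0.82 [ 43.5 162.7  94.3 103.8] [ 0.534 -0.047  0.1  ]
0.63 [  3.9 332.4   9.8  54.5] [ 0.595 -0.15   0.1  ]
0.57 [117.   28.   67.8  98.3] [0.4537 0.0384 0.1   ]
0.33 [172.2 156.4  33.2  67.4] [ 0.4442 -0.0634  0.1   ]
```

View pics/w1.png

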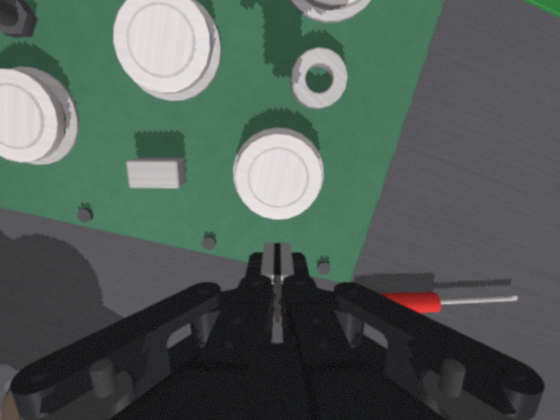

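The wrist view shows the nearest cover at px (174,278), straight ahead of the closed fingertips, and its position agrees with the top view within 3 mm. Nothing is in the way, so I'm descending to probe near its edge.

>>> {"api": "carry_out", "payload": {
  "rows": [
    [0.02,0.003,0,0,0,0,1],
    [0.02,0,0,0,0,0,1],
    [0.01,0,0,0,0,0,1],
    [0.0005,0,0,0,0,0,1],
    [0,0,0,0,0,0,1]
  ]
}}

```text
clock: 2.48
tool_pos: [0.4452, -0.1614, 0.1032]
tool_rot: [-2.376, 1.571, 2.666]
wrist_force: [1.0, 0.3, 0.0]
grip_width: 0.003
```

>>> {"api": "carry_out", "payload": {
  "rows": [
    [0,0,0,0,0,0,1]
  ]
}}

```text
clock: 2.57
tool_pos: [0.446, -0.1615, 0.104]
tool_rot: [0.896, 1.569, -0.344]
wrist_force: [-0.7, 0.1, -0.3]
grip_width: 0.001
```

>>> {"api": "carry_out", "payload": {
  "rows": [
    [0.001,0,0,0,0,0,1],
    [0,0,0,0,0,0,1],
    [0,0,0,0,0,0,1]
  ]
}}

```text
clock: 2.82
tool_pos: [0.4458, -0.1612, 0.1023]
tool_rot: [0.876, 1.57, -0.364]
wrist_force: [0.4, -0.4, -0.0]
grip_width: -0.0
```

>>> {"api": "carry_out", "payload": {
  "rows": [
    [0.001,0,0,0,0,0,1],
    [0,0,0,0,0,0,1],
    [0,0,0,0,0,0,1]
  ]
}}

```text
clock: 3.07
tool_pos: [0.4454, -0.161, 0.1007]
tool_rot: [-1.896, 1.571, -3.136]
wrist_force: [0.3, 0.1, 0.7]
grip_width: 0.002
```

>>> {"api": "carry_out", "payload": {
  "rows": [
    [0.0008,0,0,0,0,0,1],
    [0,0,0,0,0,0,1],
    [0,0,0,0,0,0,1]
  ]
}}

```text
clock: 3.32
tool_pos: [0.4454, -0.161, 0.0998]
tool_rot: [-2.271, 1.571, 2.772]
wrist_force: [0.2, 0.1, -0.9]
grip_width: 0.001
```

>>> {"api": "carry_out", "payload": {
  "rows": [
    [0.0008,0,0,0,0,0,1],
    [0,0,0,0,0,0,1],
    [0,0,0,0,0,0,1]
  ]
}}

```text
clock: 3.57
tool_pos: [0.4454, -0.161, 0.099]
tool_rot: [-2.245, 1.571, 2.798]
wrist_force: [0.7, -0.6, -0.3]
grip_width: 0.001
```

>>> {"api": "carry_out", "payload": {
  "rows": [
    [0.0008,0,0,0,0,0,1],
    [0,0,0,0,0,0,1],
    [0,0,0,0,0,0,1]
  ]
}}

```text
clock: 3.82
tool_pos: [0.4454, -0.161, 0.0983]
tool_rot: [-2.539, 1.571, 2.504]
wrist_force: [0.1, 0.1, 0.1]
grip_width: 0.002
```

>>> {"api": "carry_out", "payload": {
  "rows": [
    [0.0008,0,0,0,0,0,1],
    [0,0,0,0,0,0,1],
    [0,0,0,0,0,0,1]
  ]
}}

```text
clock: 4.07
tool_pos: [0.4454, -0.161, 0.0974]
tool_rot: [-2.338, 1.571, 2.705]
wrist_force: [-0.5, 1.2, 0.7]
grip_width: -0.001
```

```bash
python3 - <<'E'
from h import *
print(np.mean([(camera("wrist"),manip.sense()["wrist_force"])[1] for _ in range(8)],0))
im=camera("wrist"); cv2.imwrite("pics/w2.png",cv2.resize(im[100:300,170:390,::-1],None,fx=3,fy=3))
im=camera("side"); cv2.imwrite("pics/s2.png",cv2.resize(im[180:300,230:420,::-1],None,fx=4,fy=4,interpolation=2))
E
```

```text
[-0.04755279 -0.07840199 -0.12364431]
```

View pics/w2.png

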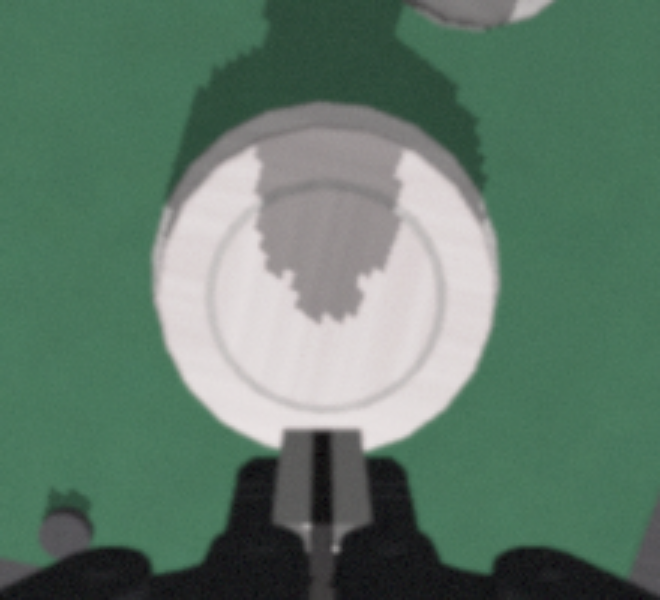

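```bash
python3 - <<'E'
from h import *
f=lambda cy,cx:(100+cy/3,170+cx/3)
Rt=R.from_euler("xyz",manip.sense()["tool_rot"]).as_matrix();t=manip.sense()["tool_pos"];print(t)
for n,p in dict(tipfront=(430,323),ringtop=(183,325),ringbot=(408,325),edgeT=(128,325),edgeB=(453,325),L=(157,275),Rr=(493,275)).items():
    for z in(.095,.1): print(n,z,np.round((Rt.T@(at("wrist",f(*p),z)-t))*1000,1))
E
```

```text
[ 0.44544927 -0.16102477  0.09751535]
tipfront 0.095 [ 2.5 -4.1  0.2]
tipfront 0.1 [-2.5 -2.   0.1]
ringtop 0.095 [ 2.5 47.8  0.5]
ringtop 0.1 [-2.5 48.4  0.4]
ringbot 0.095 [2.5 0.9 0.6]
ringbot 0.1 [-2.5  2.8  0.5]
edgeT 0.095 [ 2.5 58.4  0.5]
edgeT 0.1 [-2.5 58.6  0.4]
edgeB 0.095 [ 2.5 -9.4  0.6]
edgeB 0.1 [-2.5 -7.2  0.6]
L 0.095 [ 2.5 52.9 -9.3]
L 0.1 [-2.5 53.3 -9. ]
Rr 0.095 [  2.5 -18.8 -10.2]
Rr 0.1 [ -2.5 -16.3  -9.9]
```

View pics/s2.png

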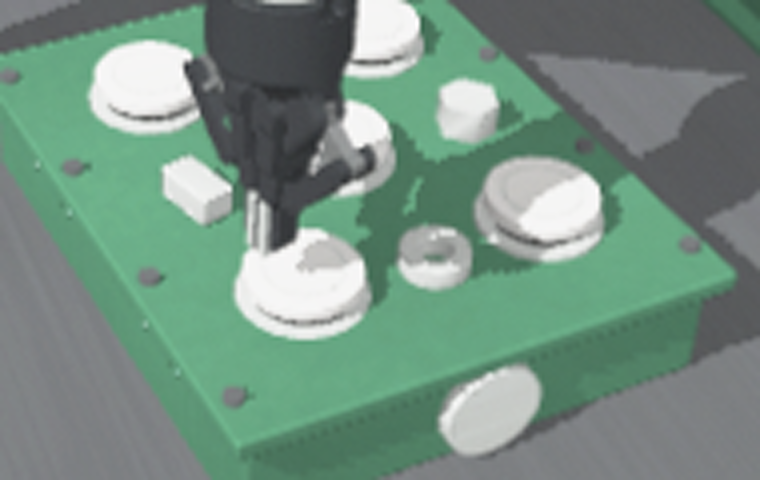

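The side view shows the fingertip at crop (265,250) over the cover's near edge. In the wrist view its shadow ends well ahead of the tip, which suggests it is still above the cover. I'll check that by triangulating.

```bash
python3 - <<'E'
from h import *
t=manip.sense()["tool_pos"]
for cy,cx in((252,252),(252,275),(250,292)):
    o,d=ray("side",(180+cy/4,230+cx/4))
    for z in (.0975,.105,.112,.12): print(cy,cx,z,np.round(((o+d*(z-o[2])/d[2])-t)*1000,1))
E
```

```text
252 252 0.0975 [ 2.2 28.7 -0. ]
252 252 0.105 [-1.3 20.5  7.5]
252 252 0.112 [-4.6 12.9 14.5]
252 252 0.12 [-8.3  4.1 22.5]
252 275 0.0975 [14.3 24.5 -0. ]
252 275 0.105 [10.6 16.4  7.5]
252 275 0.112 [ 7.3  8.7 14.5]
252 275 0.12 [ 3.4  0.  22.5]
250 292 0.0975 [23.9 23.  -0. ]
250 292 0.105 [20.1 14.9  7.5]
250 292 0.112 [16.6  7.3 14.5]
250 292 0.12 [12.7 -1.5 22.5]
```

>>> {"api": "carry_out", "payload": {
  "rows": [
    [0.003,0,0,0,0,0,1],
    [0.003,0,0,0,0,0,1],
    [0,0,0,0,0,0,1],
    [0,0,0,0,0,0,1]
  ]
}}

```text
clock: 4.9
tool_pos: [0.4452, -0.161, 0.0911]
tool_rot: [-2.127, 1.57, 2.916]
wrist_force: [-0.2, -0.6, 0.1]
grip_width: -0.001
```

```bash
python3 - <<'E'
from h import *
im=camera("wrist"); a=cv2.resize(im[100:300,170:390,::-1],None,fx=2,fy=2)
im=camera("side"); b=cv2.resize(im[200:280,260:350,::-1],None,fx=4,fy=4,interpolation=2)
c=np.zeros((400,800,3),np.uint8); c[:,:440]=a; c[:320,440:800]=b; cv2.imwrite("pics/w3.png",c); s=manip.sense(); print(s["tool_pos"],s["wrist_force"])
E
```

```text
[ 0.44539836 -0.16100115  0.09141917] [ 0.45629087 -1.06565055  0.85091484]
```

View pics/w3.png

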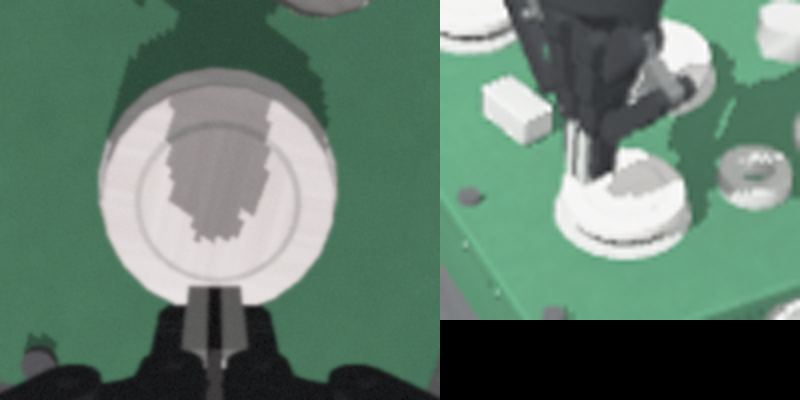

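The fingertip-to-shadow gap shrank from 37 px to 22 px over 6 mm, so contact should come after about 9 mm more, near a reported z of 0.082. The true tip therefore sits about 17 mm behind the reported TCP. I'm continuing down.

>>> {"api": "carry_out", "payload": {
  "rows": [
    [0.003,0,0,0,0,0,1],
    [0.0025,0,0,0,0,0,1],
    [0,0,0,0,0,0,1],
    [0,0,0,0,0,0,1]
  ]
}}

```text
clock: 5.33
tool_pos: [0.4453, -0.1609, 0.0857]
tool_rot: [-2.279, 1.57, 2.764]
wrist_force: [-0.4, 0.3, 0.1]
grip_width: 0.003
```

```bash
python3 - <<'E'
from h import *
im=camera("wrist"); cv2.imwrite("pics/w4.png",cv2.resize(im[100:300,170:390,::-1],None,fx=2,fy=2)); s=manip.sense(); print(s["tool_pos"],s["wrist_force"])
g=cv2.cvtColor(im,7)[90:160,272:286]; print(np.round(g.mean(1)[0:70]).astype(int))
E
```

```text
[ 0.4453827  -0.16102306  0.08589361] [-0.70229095 -0.07003946  0.38986978]
[ 67  67  66  67  66  67  66  66  66  66  66  67  66  66  65  66  66  66
  66  65  65  66  67  66  66  66  65  66  65  66  66  65  66  66  65  65
  65  65  66  67  65  65  66  73  96 119 128 128 128 128 129 126 122 128
 142 151 152 151 150 149 148 148 148 147 146 147 148 148 148 148]
```

```bash
cat > gap.py <<'E'
from h import *
im=camera("wrist"); g=cv2.cvtColor(im,7)[200:250,270:284]; s=manip.sense()
print(s["clock"],s["tool_pos"].round(4),s["wrist_force"].round(2)); print(np.round(g.mean(1)).astype(int))
E
python3 gap.py
```

```text
5.4333 [ 0.4455 -0.161   0.086 ] [ 0.04 -0.19  0.17]
[145 144 145 145 144 144 144 144 144 144 143 144 143 144 143 143 144 143
 144 142 142 143 143 143 143 143 144 144 145 152 167 182 199 215 220 221
 220 221 221 220 220 209 170 111  70  61  60  59  60  61]
```

>>> {"api": "carry_out", "payload": {
  "rows": [
    [0.002,0,0,0,0,0,1],
    [0.001,0,0,0,0,0,1],
    [0,0,0,0,0,0,1],
    [0,0,0,0,0,0,1]
  ]
}}

```text
clock: 5.77
tool_pos: [0.4454, -0.161, 0.0829]
tool_rot: [-2.374, 1.571, 2.669]
wrist_force: [0.4, 0.6, -0.2]
grip_width: -0.002
```

```bash
python3 gap.py
```

```text
5.8167 [ 0.4454 -0.161   0.083 ] [-0.33 -0.44  0.75]
[146 145 145 145 145 144 145 145 144 144 144 144 144 144 144 144 143 143
 144 144 143 144 143 144 143 144 144 143 143 143 144 144 144 143 144 144
 144 147 159 175 195 206 180 122  74  60  60  62  61  61]
```

>>> {"api": "carry_out", "payload": {
  "rows": [
    [0.0008,0,0,0,0,0,1],
    [0,0,0,0,0,0,1],
    [0,0,0,0,0,0,1]
  ]
}}

```text
clock: 6.07
tool_pos: [0.4454, -0.161, 0.0822]
tool_rot: [-1.267, 1.571, -2.507]
wrist_force: [-0.2, -1.0, 0.4]
grip_width: 0.002
```

>>> {"api": "carry_out", "payload": {
  "rows": [
    [0.0008,0,0,0,0,0,1],
    [0,0,0,0,0,0,1],
    [0,0,0,0,0,0,1]
  ]
}}

```text
clock: 6.32
tool_pos: [0.4454, -0.161, 0.0813]
tool_rot: [-2.219, 1.571, 2.824]
wrist_force: [0.2, -0.1, 0.1]
grip_width: 0.004
```

```bash
python3 gap.py
```

```text
6.3667 [ 0.4454 -0.161   0.0814] [-0.64 -0.41 -0.06]
[145 145 145 145 145 145 144 145 144 144 144 144 144 143 144 144 143 144
 144 142 143 144 143 143 143 144 144 143 143 143 144 144 143 143 143 144
 144 144 144 144 146 151 141 101  69  60  61  60  61  61]
```

>>> {"api": "carry_out", "payload": {
  "rows": [
    [0.0008,0,0,0,0,0,1],
    [0,0,0,0,0,0,1],
    [0,0,0,0,0,0,1]
  ]
}}

```text
clock: 6.62
tool_pos: [0.4454, -0.161, 0.0805]
tool_rot: [-2.205, 1.571, 2.839]
wrist_force: [0.1, -0.6, -0.5]
grip_width: 0.003
```

>>> {"api": "carry_out", "payload": {
  "rows": [
    [0.0008,0,0,0,0,0,1],
    [0,0,0,0,0,0,1],
    [0,0,0,0,0,0,1]
  ]
}}

```text
clock: 6.87
tool_pos: [0.4454, -0.161, 0.0797]
tool_rot: [-2.164, 1.571, 2.879]
wrist_force: [-0.4, 0.9, -0.3]
grip_width: -0.0
```

>>> {"api": "carry_out", "payload": {
  "rows": [
    [0.0008,0,0,0,0,0,1],
    [0,0,0,0,0,0,1],
    [0,0,0,0,0,0,1]
  ]
}}

```text
clock: 7.12
tool_pos: [0.4454, -0.161, 0.0789]
tool_rot: [-2.352, 1.571, 2.691]
wrist_force: [-0.0, 0.0, 0.5]
grip_width: 0.001
```

```bash
python3 gap.py; python3 - <<'E'
from h import *
print(np.mean([(camera("wrist"),manip.sense()["wrist_force"])[1] for _ in range(8)],0))
im=camera("wrist"); a=cv2.resize(im[100:300,170:390,::-1],None,fx=2,fy=2)
im=camera("side"); b=cv2.resize(im[200:280,260:350,::-1],None,fx=4,fy=4,interpolation=2)
c=np.zeros((400,800,3),np.uint8); c[:,:440]=a; c[:320,440:800]=b; cv2.imwrite("pics/w5.png",c)
E
```

```text
7.1667 [ 0.4455 -0.161   0.079 ] [0.17 0.45 0.16]
[146 146 146 145 145 145 145 145 145 144 144 145 144 144 144 144 144 144
 143 144 143 143 143 144 143 143 143 143 144 143 144 144 144 143 144 144
 144 144 143 145 143 140 121  89  66  62  60  61  60  61]
[-0.10149786 -0.11352495  0.35801809]
```

View pics/w5.png

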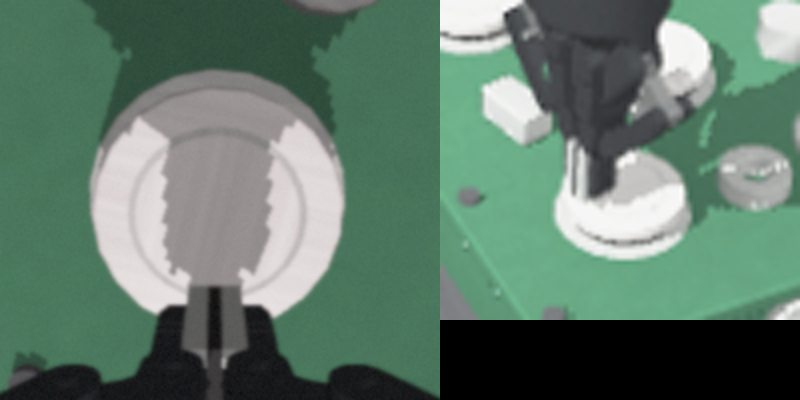

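>>> {"api": "carry_out", "payload": {
  "rows": [
    [0.0008,0,0,0,0,0,1],
    [0,0,0,0,0,0,1],
    [0,0,0,0,0,0,1]
  ]
}}

```text
clock: 7.92
tool_pos: [0.4454, -0.161, 0.0781]
tool_rot: [-2.267, 1.571, 2.776]
wrist_force: [0.4, -0.8, 0.1]
grip_width: 0.006
```

>>> {"api": "carry_out", "payload": {
  "rows": [
    [0.0008,0,0,0,0,0,1],
    [0,0,0,0,0,0,1],
    [0,0,0,0,0,0,1]
  ]
}}

```text
clock: 8.17
tool_pos: [0.4454, -0.161, 0.0773]
tool_rot: [-2.565, 1.571, 2.478]
wrist_force: [-0.2, -0.8, -1.1]
grip_width: -0.001
```

>>> {"api": "carry_out", "payload": {
  "rows": [
    [0.0008,0,0,0,0,0,1],
    [0,0,0,0,0,0,1],
    [0,0,0,0,0,0,1]
  ]
}}

```text
clock: 8.42
tool_pos: [0.4454, -0.161, 0.0765]
tool_rot: [-2.35, 1.571, 2.693]
wrist_force: [-0.4, 0.6, 0.5]
grip_width: 0.003
```

```bash
python3 - <<'E'
from h import *
print(np.mean([(camera("wrist"),manip.sense()["wrist_force"])[1] for _ in range(8)],0),manip.sense()["ft_torque"])
im=camera("wrist"); cv2.imwrite("pics/w6.png",cv2.resize(im[160:290,190:370,::-1],None,fx=4,fy=4,interpolation=2))
E
```

```text
[-0.03256369  0.20698008 -0.18937921] [ 0.01059378 -0.00771217 -0.03134039]
```

View pics/w6.png

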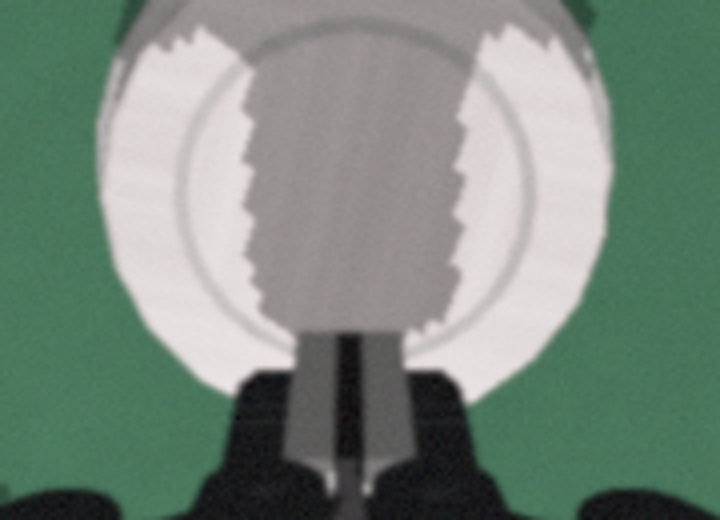

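>>> {"api": "carry_out", "payload": {
  "rows": [
    [0.002,0,0,0,0,0,1],
    [0.002,0,0,0,0,0,1],
    [0.001,0,0,0,0,0,1],
    [0,0,0,0,0,0,1],
    [0,0,0,0,0,0,1]
  ]
}}

```text
clock: 9.28
tool_pos: [0.4454, -0.161, 0.0715]
tool_rot: [-2.128, 1.571, 2.915]
wrist_force: [0.1, 0.7, -0.8]
grip_width: -0.002
```

```bash
python3 - <<'E'
from h import *
im=camera("wrist"); cv2.imwrite("pics/w7.png",cv2.resize(im[160:290,190:370,::-1],None,fx=3,fy=3,interpolation=2)); s=manip.sense();print(s["tool_pos"],s["wrist_force"])
E
```

```text
[ 0.44543689 -0.16101724  0.07153576] [ 0.07129723  0.21703471 -0.2755177 ]
```

View pics/w7.png

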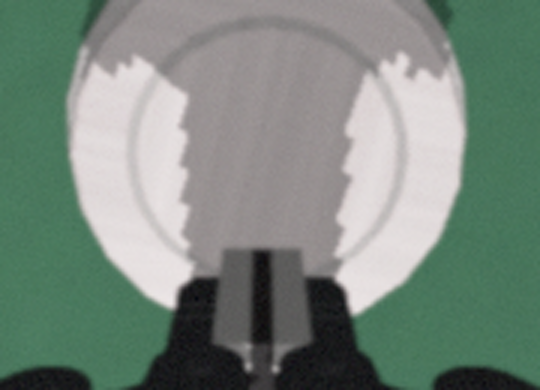

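The wrist view at close range shows the fingers over the cover's near edge and the cover still level. The sizes suggest the tip is a few mm above it, so I'm continuing in small steps.

>>> {"api": "carry_out", "payload": {
  "rows": [
    [0.001,0,0,0,0,0,1],
    [0,0,0,0,0,0,1],
    [0,0,0,0,0,0,1]
  ]
}}

```text
clock: 9.58
tool_pos: [0.4454, -0.161, 0.0706]
tool_rot: [-2.64, 1.571, 2.404]
wrist_force: [0.6, -0.2, 0.0]
grip_width: 0.001
```

>>> {"api": "carry_out", "payload": {
  "rows": [
    [0.001,0,0,0,0,0,1],
    [0,0,0,0,0,0,1],
    [0,0,0,0,0,0,1]
  ]
}}

```text
clock: 9.83
tool_pos: [0.4456, -0.1611, 0.0698]
tool_rot: [0.829, 1.57, -0.411]
wrist_force: [-0.1, 0.1, 1.1]
grip_width: 0.0
```

>>> {"api": "carry_out", "payload": {
  "rows": [
    [0.0008,0,0,0,0,0,1],
    [0,0,0,0,0,0,1],
    [0,0,0,0,0,0,1]
  ]
}}

```text
clock: 10.08
tool_pos: [0.4456, -0.1611, 0.0694]
tool_rot: [0.863, 1.57, -0.377]
wrist_force: [-1.6, -0.2, 6.2]
grip_width: 0.002
```

Force rose to 6 N within 0.5 mm, so cover 1 (front right) is stiff and sound. Contact came at a reported z of about 0.070. Next is the far right cover.

>>> {"api": "carry_out", "payload": {
  "rows": [
    [-0.02,0,0,0,0,0,1],
    [-0.02,0,0,0,0,0,1],
    [0,0.0333,0.0061,0,0,0,1],
    [0,0.0333,0.0061,0,0,0,1],
    [0,0.0333,0.0061,0,0,0,1],
    [0,0.0333,0.0061,0,0,0,1],
    [0,0.0333,0.0061,0,0,0,1],
    [0,0.0333,0.0061,0,0,0,1],
    [0.015,0,0,0,0,0,1],
    [0.015,0,0,0,0,0,1],
    [0.004,0,0,0,0,0,1],
    [0,0,0,0,0,0,1]
  ]
}}

```text
clock: 11.08
tool_pos: [0.6452, -0.1305, 0.0728]
tool_rot: [-2.105, 1.567, 2.939]
wrist_force: [-0.7, 0.6, -0.1]
grip_width: 0.002
```

```bash
cat > c.py <<'E'
from h import *
F=np.mean([(camera("wrist"),manip.sense()["wrist_force"])[1] for _ in range(2)],0)
s=manip.sense(); t=s["tool_pos"]; Rt=R.from_euler("xyz",s["tool_rot"]).as_matrix()
print(s["clock"],t.round(4),F.round(2))
for r in nets.regions_of("cover_a","wrist"):
    if r["p"]<.3: continue
    c,_=cv2.findContours(r["mask"].astype(np.uint8),0,1); c=max(c,key=cv2.contourArea)
    if len(c)<5: continue
    (x,y),(a,b),q=cv2.fitEllipse(c); p=at("wrist",(y,x),.1); print(round(r["p"],2),np.round([y,x,a,b],1),p.round(4),"tool",(Rt.T@(p-t)*1000).round(1))
E
python3 c.py
```

```text
11.1833 [ 0.646  -0.1309  0.0752] [-0.26  0.03  0.52]
0.98 [272.1 279.2  69.5 105.6] [ 0.637  -0.1352  0.1   ] tool [-24.8 -10.    1.1]
0.83 [332.8  70.   23.6  83.8] [ 0.5574 -0.0297  0.1   ] tool [ -24.8  -51.  -124.4]
```

>>> {"api": "carry_out", "payload": {
  "rows": [
    [0.001,0,0,0,0,0,1],
    [0,0,0,0,0,0,1],
    [0,0,0,0,0,0,1]
  ]
}}

```text
clock: 11.48
tool_pos: [0.6464, -0.1309, 0.0746]
tool_rot: [1.055, 1.57, -0.185]
wrist_force: [-0.2, -0.3, 0.1]
grip_width: -0.0
```

>>> {"api": "carry_out", "payload": {
  "rows": [
    [0.0012,0,0,0,0,0,1],
    [0,0,0,0,0,0,1],
    [0,0,0,0,0,0,1]
  ]
}}

```text
clock: 11.73
tool_pos: [0.6463, -0.1308, 0.0726]
tool_rot: [1.176, 1.571, -0.064]
wrist_force: [0.4, 0.5, 1.2]
grip_width: 0.001
```

>>> {"api": "carry_out", "payload": {
  "rows": [
    [0.0008,0,0,0,0,0,1],
    [0,0,0,0,0,0,1],
    [0,0,0,0,0,0,1]
  ]
}}

```text
clock: 11.98
tool_pos: [0.6464, -0.1307, 0.0718]
tool_rot: [1.319, 1.571, 0.079]
wrist_force: [-0.5, -0.5, 1.2]
grip_width: 0.0
```

>>> {"api": "carry_out", "payload": {
  "rows": [
    [0.0008,0,0,0,0,0,1],
    [0,0,0,0,0,0,1],
    [0,0,0,0,0,0,1]
  ]
}}

```text
clock: 12.23
tool_pos: [0.6465, -0.1307, 0.0711]
tool_rot: [1.331, 1.57, 0.091]
wrist_force: [1.0, -0.3, 0.7]
grip_width: 0.002
```

>>> {"api": "carry_out", "payload": {
  "rows": [
    [0.001,0,0,0,0,0,1],
    [0,0,0,0,0,0,1],
    [0,0,0,0,0,0,1]
  ]
}}

```text
clock: 12.48
tool_pos: [0.6466, -0.1307, 0.0701]
tool_rot: [1.254, 1.57, 0.014]
wrist_force: [1.7, 0.7, 1.9]
grip_width: 0.001
```

```bash
python3 - <<'E'
from h import *
f=[]; t=[]
for _ in range(6):
    im=camera("wrist"); s=manip.sense(); f.append(s["wrist_force"]); t.append(s["tool_pos"])
print(np.mean(f,0),np.mean(t,0)); b=camera("side")
a=cv2.resize(im[160:320,170:390,::-1],None,fx=2,fy=2,interpolation=2); b=cv2.resize(b[190:270,310:400,::-1],None,fx=4,fy=4,interpolation=2)
c=np.zeros((320,800,3),np.uint8); c[:,:440]=a; c[:,440:]=b; cv2.imwrite("pics/w8.png",c)
E
```

```text
[1.59030796 0.41093693 1.30868235] [ 0.64648919 -0.13072812  0.0701264 ]
```

View pics/w8.png

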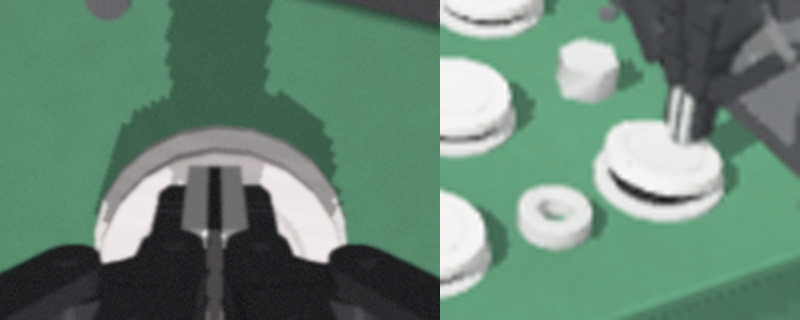

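The side view shows the cover tipped, with a dark gap on its far-from-finger side, and the force is only 1.3 N after about 3 mm of travel. That makes the far right cover the loose one. I'm backing off to see its full outline before pressing the middle.

>>> {"api": "carry_out", "payload": {
  "rows": [
    [-0.01,0,0,0,0,0,1],
    [-0.015,0,0,0,0,0,1],
    [-0.015,-0.02,0,0,0,0,1],
    [0,-0.03,0,0,0,0,1],
    [0,-0.02,0,0,0,0,1],
    [0,0,0,0,0,0,1],
    [0,0,0,0,0,0,1],
    [0,0,0,0,0,0,1]
  ]
}}

```text
clock: 13.5
tool_pos: [0.5804, -0.1536, 0.1104]
tool_rot: [1.011, 1.57, -0.229]
wrist_force: [0.7, 1.4, 0.1]
grip_width: 0.003
```

```bash
python3 c.py
```

```text
13.6 [ 0.5807 -0.1533  0.1099] [0.25 0.57 0.03]
0.89 [307.4   5.4  13.7  54.8] [0.4614 0.015  0.1   ] tool [  10.   -58.1 -198. ]
0.88 [159.9 279.4 109.1 109.6] [ 0.6261 -0.1388  0.1   ] tool [ 9.9 47.7  1. ]
0.81 [97.5  7.4 18.6 85. ] [0.609  0.0263 0.1   ] tool [   9.9   85.2 -160.6]
0.61 [241.3 105.2  92.5 105.6] [ 0.5377 -0.0466  0.1   ] tool [   9.9   -6.  -114.9]
0.3 [106.2 128.2  62.4  75.2] [ 0.627  -0.0443  0.1   ] tool [  9.9  79.2 -88. ]
```

>>> {"api": "carry_out", "payload": {
  "rows": [
    [0,0.0235,0.0005,0,0,0,1],
    [0,0.023,0,0,0,0,1],
    [0,0,0,0,0,0,1],
    [0.015,0,0,0,0,0,1],
    [0.012,0,0,0,0,0,1],
    [0.006,0,0,0,0,0,1],
    [0,0,0,0,0,0,1],
    [0,0,0,0,0,0,1],
    [0.001,0,0,0,0,0,1],
    [0.001,0,0,0,0,0,1],
    [0,0,0,0,0,0,1]
  ]
}}

```text
clock: 14.57
tool_pos: [0.6245, -0.139, 0.0755]
tool_rot: [1.055, 1.57, -0.185]
wrist_force: [-0.5, -0.5, -0.2]
grip_width: 0.002
```

>>> {"api": "carry_out", "payload": {
  "rows": [
    [0.0007,0,0,0,0,0,1],
    [0.0007,0,0,0,0,0,1],
    [0.0006,0,0,0,0,0,1],
    [0,0,0,0,0,0,1]
  ]
}}

```text
clock: 14.9
tool_pos: [0.6242, -0.1389, 0.0729]
tool_rot: [2.855, 1.571, 1.615]
wrist_force: [0.4, 0.7, 0.1]
grip_width: 0.001
```

>>> {"api": "carry_out", "payload": {
  "rows": [
    [0.0007,0,0,0,0,0,1],
    [0.0007,0,0,0,0,0,1],
    [0.0006,0,0,0,0,0,1],
    [0,0,0,0,0,0,1]
  ]
}}

```text
clock: 15.23
tool_pos: [0.6244, -0.1389, 0.0723]
tool_rot: [0.986, 1.57, -0.254]
wrist_force: [-2.3, 0.7, 6.8]
grip_width: 0.002
```

>>> {"api": "carry_out", "payload": {
  "rows": [
    [0.0007,0,0,0,0,0,1],
    [0.0007,0,0,0,0,0,1],
    [0.0006,0,0,0,0,0,1],
    [0,0,0,0,0,0,1]
  ]
}}

```text
clock: 15.57
tool_pos: [0.6244, -0.1389, 0.0705]
tool_rot: [1.005, 1.569, -0.235]
wrist_force: [-2.7, 0.2, 7.2]
grip_width: 0.001
```

It's sliding at about 7–8 N. I'll keep pressing until it hits the stop.

>>> {"api": "carry_out", "payload": {
  "rows": [
    [0.0008,0,0,0,0,0,1],
    [0.0008,0,0,0,0,0,1],
    [0.0008,0,0,0,0,0,1],
    [0.0006,0,0,0,0,0,1],
    [0,0,0,0,0,0,1]
  ]
}}

```text
clock: 15.98
tool_pos: [0.6244, -0.1389, 0.0675]
tool_rot: [1.002, 1.569, -0.238]
wrist_force: [-2.6, 0.4, 7.4]
grip_width: -0.003
```

>>> {"api": "carry_out", "payload": {
  "rows": [
    [0.0007,0,0,0,0,0,1],
    [0.0007,0,0,0,0,0,1],
    [0,0,0,0,0,0,1]
  ]
}}

```text
clock: 16.23
tool_pos: [0.6244, -0.1389, 0.0661]
tool_rot: [0.985, 1.569, -0.255]
wrist_force: [-2.3, 1.2, 7.7]
grip_width: -0.001
```

>>> {"api": "carry_out", "payload": {
  "rows": [
    [0.0006,0,0,0,0,0,1],
    [0.0006,0,0,0,0,0,1],
    [0,0,0,0,0,0,1],
    [0,0,0,0,0,0,1]
  ]
}}

```text
clock: 16.57
tool_pos: [0.6244, -0.1389, 0.0657]
tool_rot: [0.98, 1.569, -0.26]
wrist_force: [-4.8, 0.9, 12.9]
grip_width: 0.0
```

>>> {"api": "carry_out", "payload": {
  "rows": [
    [0.0008,0,0,0,0,0,1],
    [0.0007,0,0,0,0,0,1],
    [0,0,0,0,0,0,1],
    [0,0,0,0,0,0,1],
    [0,0,0,0,0,0,1]
  ]
}}

```text
clock: 16.98
tool_pos: [0.6245, -0.139, 0.0656]
tool_rot: [0.998, 1.568, -0.242]
wrist_force: [-7.5, 2.3, 20.0]
grip_width: -0.004
```

The stop is firm: 20 N with no further travel, after about 7 mm. I'm moving clear and checking.

>>> {"api": "carry_out", "payload": {
  "rows": [
    [-0.005,0,0,0,0,0,1],
    [-0.015,0,0,0,0,0,1],
    [-0.03,0,0,0,0,0,1],
    [-0.03,0,0,0,0,0,1],
    [-0.03,0,0,0,0,0,1],
    [0,-0.03,0.03,0,0,0,1],
    [0,-0.03,0.03,0,0,0,1],
    [0,-0.03,0.03,0,0,0,1],
    [0,-0.03,0.03,0,0,0,1],
    [0,-0.03,0.03,0,0,0,1],
    [0,0,0,0,0,0,1],
    [0,0,0,0,0,0,1]
  ]
}}

```text
clock: 17.98
tool_pos: [0.5316, -0.3281, 0.1717]
tool_rot: [-2.831, 1.57, 2.208]
wrist_force: [-0.3, 0.4, -0.2]
grip_width: 0.001
```

```bash
python3 - <<'E'
from h import *
b=camera("side"); s=manip.sense(); print(s["clock"],s["tool_pos"],s["wrist_force"],s["joint_velocities"].round(3))
cv2.imwrite("pics/s9.png",cv2.resize(b[160:310,220:420,::-1],None,fx=4,fy=4,interpolation=2))
E
```

```text
18.0333 [ 0.53231664 -0.326714    0.17171067] [-0.1187015   0.80010867 -0.06672519] [ 0.04  -0.002 -0.003  0.     0.003 -0.001]
```

View pics/s9.png

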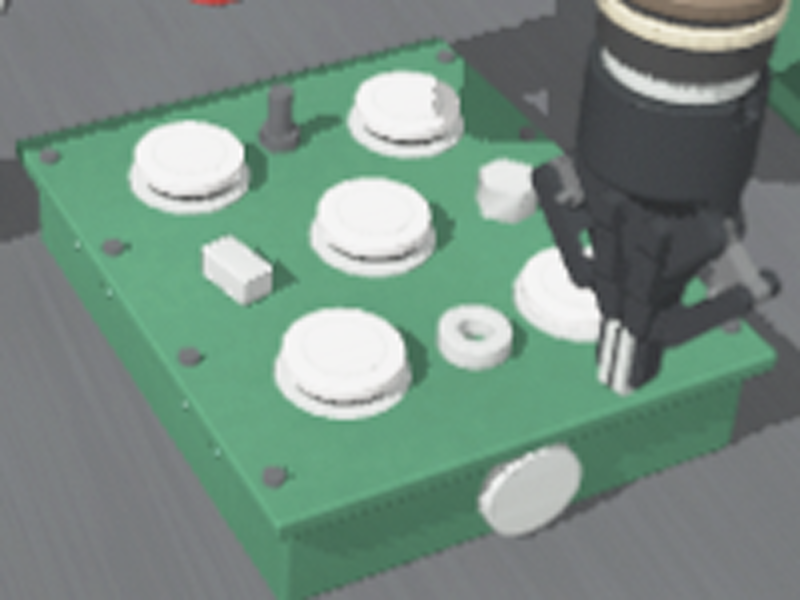

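The view shows the far right cover at (565,290) sitting lower and level, with no dark gap left. The other four covers and the loose parts are where they were. I'm handing in.

```bash
python3 -c "
from cell import manip
print(manip.finish_job())"
```

```text
the job is handed in; nothing more can be done
None
```

The loose cover was the far right one, at about (0.624, -0.139). I pressed it home, moved the arm clear and handed the job in at about 18 s, within the 51 s limit.

- **Finding it:** I pressed the front right cover near its edge first, and it was sound: 6 N within about half a millimetre. The far right cover tipped visibly, with only about 1.3 N after roughly 3 mm of travel. I did not probe the other three covers.
- **Seating it:** Pressed in the middle, it slid down at about 7–8 N for about 7 mm. It then met a firm stop, with no further movement at 20 N.
- **Last checks:** In the side view, with the gripper covering part of it, the cover sat low and looked level, with no gap under it. The other covers and the loose parts on the gearbox had not moved, and the wrist force was near zero. I did not press its edge again to confirm it no longer rocks.
- **What disagreed:** The closed fingertips ended about 30 mm short of the reported TCP, so I relied on force and pictures for contact height. The press force read slightly below the 8 to 10 N given.

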